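# Lay out pipe couplings by size on the van bench

## Task

Stand the four grey pipe couplings on the four round marks of the rail in order of size, one centred on each mark: the smallest on the mark next to the blue end stop, and so on up to the largest at the black end. They should stand upright on the rail, the same way up as now. Leave the spray can standing where it is.

Things in the scene. Friction and masses are not known exactly. Their poses are not given: they have to be found in the camera images.
- coupling_27: The smallest of four loose grey plastic pipe couplings (plain straight tubes, open at both ends, wall 4 mm, top 7 mm black), standing upright on the bench: outer diameter 27 mm, height 40 mm, about 30 g. Origin at the centre of its lower end, z up along the tube; round, so its yaw does not matter.
- coupling_38: The second smallest of four loose grey plastic pipe couplings (plain straight tubes, open at both ends, wall 4 mm, top 7 mm black), standing upright on the bench: outer diameter 38 mm, height 46 mm, about 50 g. Origin at the centre of its lower end, z up along the tube; round, so its yaw does not matter.
- coupling_49: The second largest of four loose grey plastic pipe couplings (plain straight tubes, open at both ends, wall 4 mm, top 7 mm black), standing upright on the bench: outer diameter 49 mm, height 52 mm, about 80 g. Origin at the centre of its lower end, z up along the tube; round, so its yaw does not matter.
- coupling_60: The largest of four loose grey plastic pipe couplings (plain straight tubes, open at both ends, wall 4 mm, top 7 mm black), standing upright on the bench: outer diameter 60 mm, height 58 mm, about 120 g. Origin at the centre of its lower end, z up along the tube; round, so its yaw does not matter.
- mark_a: One of four identical flat round marks (yellow ring 68 mm across with a 20 mm yellow dot in its middle, under 2 mm thick) in a row on the dark rail, neighbours 80 to 100 mm apart. The letter in the name says nothing of its place in the row. Origin at its centre, on the rail's top face, 15 mm above the bench; x across the rail, y along it, z up.
- mark_b: One of four identical flat round marks (yellow ring 68 mm across with a 20 mm yellow dot in its middle, under 2 mm thick) in a row on the dark rail, neighbours 80 to 100 mm apart. The letter in the name says nothing of its place in the row. Origin at its centre, on the rail's top face, 15 mm above the bench; x across the rail, y along it, z up.
- mark_c: One of four identical flat round marks (yellow ring 68 mm across with a 20 mm yellow dot in its middle, under 2 mm thick) in a row on the dark rail, neighbours 80 to 100 mm apart. The letter in the name says nothing of its place in the row. Origin at its centre, on the rail's top face, 15 mm above the bench; x across the rail, y along it, z up.
- mark_d: One of four identical flat round marks (yellow ring 68 mm across with a 20 mm yellow dot in its middle, under 2 mm thick) in a row on the dark rail, neighbours 80 to 100 mm apart. The letter in the name says nothing of its place in the row. Origin at its centre, on the rail's top face, 15 mm above the bench; x across the rail, y along it, z up.
- blue_stop: Fixed blue block across one end of the rail (which end varies; black block at the other): 90 mm across the rail, 20 along it, 30 high. Origin: centre of its underside on the rail's top, 50 to 60 mm from the nearest mark's centre. The rail is a fixed dark flat bar, 410 mm long, 90 wide, 15 high above the bench, lying along y, turned up to 0.2 rad. Axes as for the marks.
- spray_can: Bystander: white spray can with a broad green band, 58 mm in diameter and 185 mm tall, standing loose on the bench to the right of the rail (negative y). Origin at the centre of its underside.

How it is judged (in metres and radians):
At the end, for the whole second after the job is handed in: Counting from the blue stop, the marks hold the 27, 38, 49 and 60 mm couplings in this order; each is centred within 12 mm of its mark, rests on the rail (lower end less than 5 mm above it), is upright within 0.1 rad with the same end up, and is at rest (below 20 mm/s) (((horizontal distance between coupling_27 and mark_a below 0.012 m and z of coupling_27 in the frame of mark_a below 0.005 m and horizontal distance between mark_a and blue_stop between 0.025 and 0.085 m) or (horizontal distance between coupling_27 and mark_b below 0.012 m and z of coupling_27 in the frame of mark_b below 0.005 m and horizontal distance between mark_b and blue_stop between 0.025 and 0.085 m) or (horizontal distance between coupling_27 and mark_c below 0.012 m and z of coupling_27 in the frame of mark_c below 0.005 m and horizontal distance between mark_c and blue_stop between 0.025 and 0.085 m) or (horizontal distance between coupling_27 and mark_d below 0.012 m and z of coupling_27 in the frame of mark_d below 0.005 m and horizontal distance between mark_d and blue_stop between 0.025 and 0.085 m)) and angle between each of coupling_27, coupling_38, coupling_49, coupling_60's own z axis and vertical below 0.1 rad and linear speed of each of coupling_27, coupling_38, coupling_49, coupling_60 below 0.02 m/s and ((horizontal distance between coupling_38 and mark_a below 0.012 m and z of coupling_38 in the frame of mark_a below 0.005 m and horizontal distance between mark_a and blue_stop between 0.115 and 0.175 m) or (horizontal distance between coupling_38 and mark_b below 0.012 m and z of coupling_38 in the frame of mark_b below 0.005 m and horizontal distance between mark_b and blue_stop between 0.115 and 0.175 m) or (horizontal distance between coupling_38 and mark_c below 0.012 m and z of coupling_38 in the frame of mark_c below 0.005 m and horizontal distance between mark_c and blue_stop between 0.115 and 0.175 m) or (horizontal distance between coupling_38 and mark_d below 0.012 m and z of coupling_38 in the frame of mark_d below 0.005 m and horizontal distance between mark_d and blue_stop between 0.115 and 0.175 m)) and ((horizontal distance between coupling_49 and mark_a below 0.012 m and z of coupling_49 in the frame of mark_a below 0.005 m and horizontal distance between mark_a and blue_stop between 0.205 and 0.265 m) or (horizontal distance between coupling_49 and mark_b below 0.012 m and z of coupling_49 in the frame of mark_b below 0.005 m and horizontal distance between mark_b and blue_stop between 0.205 and 0.265 m) or (horizontal distance between coupling_49 and mark_c below 0.012 m and z of coupling_49 in the frame of mark_c below 0.005 m and horizontal distance between mark_c and blue_stop between 0.205 and 0.265 m) or (horizontal distance between coupling_49 and mark_d below 0.012 m and z of coupling_49 in the frame of mark_d below 0.005 m and horizontal distance between mark_d and blue_stop between 0.205 and 0.265 m)) and ((horizontal distance between coupling_60 and mark_a below 0.012 m and z of coupling_60 in the frame of mark_a below 0.005 m and horizontal distance between mark_a and blue_stop between 0.295 and 0.355 m) or (horizontal distance between coupling_60 and mark_b below 0.012 m and z of coupling_60 in the frame of mark_b below 0.005 m and horizontal distance between mark_b and blue_stop between 0.295 and 0.355 m) or (horizontal distance between coupling_60 and mark_c below 0.012 m and z of coupling_60 in the frame of mark_c below 0.005 m and horizontal distance between mark_c and blue_stop between 0.295 and 0.355 m) or (horizontal distance between coupling_60 and mark_d below 0.012 m and z of coupling_60 in the frame of mark_d below 0.005 m and horizontal distance between mark_d and blue_stop between 0.295 and 0.355 m))); the robot touches nothing.
It fails at once if the spray can is shifted by more than 30 mm or tipped over (distance of spray_can from where it was at the start of the episode above 0.03 m or angle between spray_can's own z axis and vertical above 0.4 rad).
It also fails if it takes over 112 s, if anything falls off the work surface, if the arm or the gripper's body presses on something with over 40 N, if the wrist force passes 120 N, or if a joint passes its speed limit or range.

## Robot

A 6-joint arm with a two-finger parallel gripper is mounted at the origin on the work surface. World frame = base frame: x ahead of the robot, y to its left, z up, the work surface at z = 0. Lengths are in mm, angles in rad, forces in N, time in s.
With the tool pointing down it reaches from about 300 to 750 mm from the base axis. Payload 8.5 kg.
Tool frame: the origin (TCP) lies at the very end of the fingers, on their centre line; the grasp point (between the pads) lies 19 mm behind it; z points along the fingers, y is the line along which they close (so a half turn about z gives the same grasp; the last joint's range is limited). The gripper opens to 88 mm and grips with 3 to 60 N. Pads are 18 mm wide; open, the fingers measure 123 mm over their backs; the gripper's body (75 mm by 187 mm) begins 45 mm behind the grasp point.
Start: joints at [1.079, 0.381, 1.297, -0, 1.464, -0.215], TCP at [150.295, 529.048, 238.748] pointing down, gripper open.
Joint ranges: [-3.11, 3.11], [-0.89, 2.33], [0.22, 2.48], [-1.42, 4.56], [0.17, 2.85], [-2.88, 2.88]. Speed limits (rad/s): [2.39, 2.39, 3.14, 3.14, 3.14, 3.14].

## Interface

Orientations are given as a 3x3 rotation matrix whose columns are the frame's x, y, z axes.
In Python, from cell import * gives the robot as it stands.
- The arm moves only by the tool send_rows, never from a script. Its argument "deltas" is a list of rows, each a list of 3 entries, a list of its own where there are three numbers: the shift along the tool's x, y, z in mm, then the turn about the tool's z in rad, then the finger opening in mm, from 0 to 88.1. In form: [[[x, y, z], twist, claw], ...]. A call has 1 to 8 rows; each row shifts and turns the commanded pose from where the row before left it, along the tool's axes as they then stand; what a row does not reach is not made up. A row lasts 1/12 s, in which the tool goes at most 41.7 mm and 7.16 degrees, less where a joint would pass 70% of its speed; a pose out of reach is approached as far as the arm can. A call is refused whole if a number of a shift passes 41.7 or a number of a turn 0.125, either way. A call with a gripper value outside its range is refused whole. The fingers move at their own pace and stop on an object; the grip force is fixed at half the most. Time passes only in rows, so rows that do not move let the fingers close. It gives the time, the measured TCP pose, the force, the opening and the grip force at its end, in the units of the state.
- observe(): the state, without advancing time (a new reading comes with each control period).
- read_camera(name): name is "scene" or "side" or "wrist"; returns the picture (420x560x3 uint8, blue, green, red); there is no depth.
- get_calibration(name): a dict with "intrinsics" (3x3 intrinsics, pixels), "k1" (the pictures are not rectified: a ray, as slopes to the right and down, at radius r is drawn at 1 + k1 r^2 times it, then the intrinsics apply), "R" (3x3) and "t" (3): a world point X has camera coordinates R X + t. Camera axes: x right, y down, z forward; pixel columns grow to the right and rows downward; lengths in mm; the calibration is good to about 2 mm. A picture is of the moment at which its call begins: read the wrist's pose just before it. get_calibration takes no time and is no camera call; for the wrist camera it gives the pose at the moment of the call.
- close_job(): hands the job in; it is judged then, once.
Trained networks look in the newest picture that a camera, given by its name, has taken for a name from the list of things; names that differ only in an ending like _2 or _b are one class to them, and where a whole thing is asked for, a point or a joint stands for the part that bears it (a point fixed in the world has none). Each returns a list of dicts, best first, with "confidence" (0 to 1); they miss things now and then, are a little off and sometimes report something else, mostly with a low value. They report only what shows in the picture. A call takes as long as a camera call.
- boxes_of(label, camera): "box" ([left, top, width, height] in pixels, round what is visible of it).
- landmark_of(label, camera): "xy" ([column, row] in pixels: a listed point, or the origin of a listed thing).
The state is a dict: "t": time; "joints": joint angles; "qd": joint speeds; "effort": joint torques, N m; "eef_pos": TCP position; "tcp_rot": TCP orientation; "contact_force": force on the tool from outside, world axes, zero at the start; "torque": the same for the moment, N m; "gripper_width": finger opening in mm; "grip_force": force on a finger pad.
Only numpy, scipy, OpenCV 4.12 (cv2) and the standard library are available. Lean on these libraries where they do the work, as an engineer would, in place of code of your own. Each camera call takes 0.05 s, during which the arm holds its last target. There are 200 camera calls.

## Working session

There is one attempt and no reset: what is moved stays moved. The work goes in short steps, Python scripts to look and compute and a tool call to move; the robot and the scene stay as the last step left them, time stands still between calls to the robot, and variables do not carry over. Pictures are saved under pics/ and viewed, at most 14 in all, crops included, and the job is handed in when it is done.

Besides the shell and the picture viewer there is one more tool, called after "Call:" by a JSON object that holds its "api" and its "payload". send_rows: Moves the arm, as the interface text tells. Its arguments: {"type":"object","properties":{"deltas":{"type":"array","items":{"type":"array"}}},"required":["deltas"]}

```bash
mkdir -p pics
cat > h.py <<'E'
from cell import *
import numpy as np, cv2
def ray(cam,uv,c=None):
    c=c or get_calibration(cam);K=np.array(c["intrinsics"]);R=np.array(c["R"]);t=np.array(c["t"])
    d=np.array([(uv[0]-K[0,2])/K[0,0],(uv[1]-K[1,2])/K[1,1]]);s=d.copy()
    for _ in range(20): s=d/(1+c["k1"]*(s@s))
    return -R.T@t, R.T@np.array([s[0],s[1],1])
def onz(cam,uv,z,c=None):
    o,d=ray(cam,uv,c); return o+d*(z-o[2])/d[2]
def proj(cam,X,c=None):
    c=c or get_calibration(cam);K=np.array(c["intrinsics"])
    p=np.array(c["R"])@np.array(X)+np.array(c["t"]);s=p[:2]/p[2];s=s*(1+c["k1"]*(s@s))
    return K[:2,:2]@s+K[:2,2]
E
python3 - <<'E'
from h import *
np.set_printoptions(precision=1,suppress=True)
a=[read_camera(n) for n in("scene","side","wrist")]
for n,i in zip(("scene","side","wrist"),a):
    cv2.imwrite(f"pics/{n}0.png",i)
    o,d=ray(n,(280,210));print(n,o,d)
s=observe();print(s["t"],s["tcp_rot"])
H=dict(coupling_27=0,coupling_38=0,coupling_49=0,coupling_60=0,mark_a=15,blue_stop=15,spray_can=0)
for cam in("scene","side"):
  for l,z in H.items():
    for r in landmark_of(l,cam):
      if r["confidence"]>.3: print(cam,l,round(r["confidence"],2),np.array(r["xy"]),onz(cam,r["xy"],z)[:2])
E
```

```text
scene [1105.1  151.8  869.1] [-0.6 -0.2 -0.8]
side [-502.3 -594.7  852.3] [ 0.7  0.4 -0.6]
wrist [ 87.4 546.9 384.1] [ 0.2 -0.1 -1. ]
0.15 [[-1.   0.3 -0. ]
 [ 0.3  1.  -0. ]
 [ 0.  -0.  -1. ]]
scene coupling_27 0.9 [349.9 214. ] [436.9  80.5]
scene coupling_27 0.89 [249.9 171.3] [ 403.2 -253.7]
scene coupling_27 0.6 [418.4 225.5] [398.2 269.4]
scene coupling_27 0.58 [302.9 195.6] [427.8 -67.3]
scene coupling_38 0.9 [349.9 214. ] [436.9  80.5]
scene coupling_38 0.89 [249.9 171.3] [ 403.2 -253.7]
scene coupling_38 0.6 [418.4 225.5] [398.2 269.4]
scene coupling_38 0.58 [302.9 195.6] [427.8 -67.3]
scene coupling_49 0.9 [349.9 214. ] [436.9  80.5]
scene coupling_49 0.89 [249.9 171.3] [ 403.2 -253.7]
scene coupling_49 0.6 [418.4 225.5] [398.2 269.4]
scene coupling_49 0.58 [302.9 195.6] [427.8 -67.3]
scene coupling_60 0.9 [349.9 214. ] [436.9  80.5]
scene coupling_60 0.89 [249.9 171.3] [ 403.2 -253.7]
scene coupling_60 0.6 [418.4 225.5] [398.2 269.4]
scene coupling_60 0.58 [302.9 195.6] [427.8 -67.3]
scene mark_a 0.87 [264.8 234.2] [ 605.2 -108.5]
scene mark_a 0.8 [329.2 247.1] [574.4  63.
[... 683 characters left out ...]
221. ] [441.3  93.2]
side coupling_49 0.6 [329.4 271.1] [ 406.8 -261.3]
side coupling_49 0.58 [265.4 240.3] [435.8 -69. ]
side coupling_60 0.83 [152.6 208. ] [409.9 274.4]
side coupling_60 0.77 [213.8 221. ] [441.3  93.2]
side coupling_60 0.6 [329.4 271.1] [ 406.8 -261.3]
side coupling_60 0.58 [265.4 240.3] [435.8 -69. ]
side mark_a 0.82 [339.4 209.5] [ 637.  -189.6]
side mark_a 0.81 [245.6 197.9] [560.   64.5]
side mark_a 0.76 [277.9 197.8] [605.1 -14.7]
side mark_a 0.7 [216.6 222.4] [423.1  71.2]
side mark_a 0.62 [310.1 205. ] [ 617.3 -109.8]
side blue_stop 0.66 [357.4 215.5] [ 634.7 -243.3]
side spray_can 0.71 [340.4 211.4] [ 650.2 -188.3]
side spray_can 0.67 [416.8 260.5] [ 547.7 -434.8]
```

View pics/scene0.png

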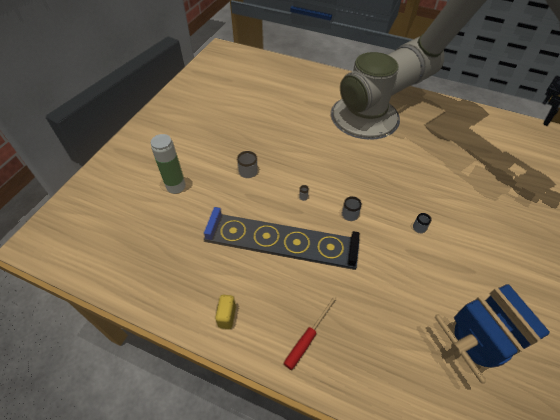

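View pics/side0.png

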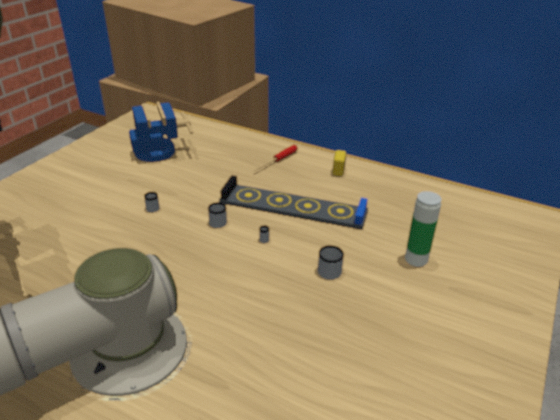

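The scene picture shows the blue stop at the left (212,224), the black block at (354,249), and the couplings 60 at (247,164), 27 at (304,192), 49 at (352,208) and 38 at (422,223). The side view agrees, with the marks at (248..340, 195..211).

```bash
cat >> h.py <<'E'
def marks(cam,img):
    hsv=cv2.cvtColor(img,cv2.COLOR_BGR2HSV)
    m=cv2.inRange(hsv,(22,120,60),(35,255,255))
    m=cv2.morphologyEx(m,cv2.MORPH_CLOSE,np.ones((3,3)))
    cs,_=cv2.findContours(m,cv2.RETR_EXTERNAL,cv2.CHAIN_APPROX_NONE)
    out=[]
    for c in cs:
        if len(c)<20: continue
        w=np.array([onz(cam,p,16.5)[:2] for p in c[:,0].astype(float)])
        (x,y),r=cv2.minEnclosingCircle(w.astype(np.float32)); out.append((x,y,r))
    return np.array(out)
def togo(xy,z,yaw=None):
    s=observe();R=np.array(s["tcp_rot"]);d=np.array([*xy,z])-s["eef_pos"]
    yy=np.arctan2(R[1,1],R[0,1]);out=R.T@d
    print("t",round(s["t"],2),"pos",np.round(s["eef_pos"],1),"yaw_y",round(yy,3),"togo tool",np.round(out,1),"twist",None if yaw is None else round(yy-yaw,3))
E
python3 - <<'E'
from h import *
np.set_printoptions(precision=1,suppress=True)
for cam in("scene","side"):
    img=cv2.imread(f"pics/{cam}0.png");print(cam,marks(cam,img))
    g=img.max(2)
    # couplings: dark blobs near guesses -> top ring at known height
    for n,h,p in(("60",58,(405,-257)),("27",40,(432,-68)),("49",52,(439,87)),("38",46,(404,272))):
        u=proj(cam,[*p,h]).astype(int);x0,y0=u-18
        b=(g[y0:y0+36,x0:x0+36]<45).astype(np.uint8)
        nl,l,st,ce=cv2.connectedComponentsWithStats(b)
        for i in range(1,nl):
            if st[i,4]>15:
                q=np.array([st[i,0]+st[i,2]/2-.5+x0,st[i,1]+st[i,3]/2-.5+y0]);print(cam,n,st[i],q,onz(cam,q,h)[:2])
togo((405,-257),200,.29)
E
```

```text
scene [[ 838.8 -102.1   42.9]
 [ 573.3   65.7   34.3]
 [ 594.5  -21.1   34.1]
 [ 608.2 -103.5   34.4]
 [ 628.6 -193.2   34.2]]
scene 49 [ 8 11 17 15 72] [352. 204.] [441.9  79.9]
scene 38 [12 14 14 13 77] [423.5 219. ] [408.7 271.7]
side [[ 633.8 -211.9   26.7]
 [ 619.8 -182.    27.7]
 [ 611.7 -128.9   20.1]
 [ 596.6  -91.5   27.5]
 [ 602.5  -42.    24.3]
 [ 583.2   -7.5   23.9]
 [ 872.   -81.4   80.1]]
side 60 [ 9 22 17  7 30] [328. 259.] [ 381.6 -264.5]
side 49 [ 23   0  13  17 111] [225. 196.] [493.7  88.6]
side 49 [17 22 12  4 19] [218.5 211.5] [424.3  63.8]
t 0.85 pos [150.3 529.  238.7] yaw_y 1.294 togo tool [-459.8 -686.5   38.8] twist 1.004
```

Call:
{"api": "send_rows", "payload": {"deltas": [[[-38,-21,3],0,88],[[-38,-21,3],0,88],[[-38,-21,3],0,88],[[-38,-21,3],0,88],[[-38,-21,3],0,88],[[-38,-21,3],0,88],[[-38,-21,3],0,88],[[-38,-21,3],0,88]]}}

```text
t: 1.52
eef_pos: [387.5, 293.1, 215.9]
tcp_rot: [[-0.962, 0.273, 0.0], [0.273, 0.962, 0.0], [-0.0, 0.0, -1.0]]
contact_force: [-0.5, 1.0, -0.1]
gripper_width: 87.9
grip_force: 0.0
```

Call:
{"api": "send_rows", "payload": {"deltas": [[[0,0,0],0.121,88],[[0,0,0],0.121,88],[[0,0,0],0.121,88],[[0,0,0],0.121,88],[[0,0,0],0.121,88],[[0,0,0],0.121,88],[[0,0,0],0.121,88],[[0,0,0],0.121,88]]}}

```text
t: 2.18
eef_pos: [386.3, 294.8, 215.8]
tcp_rot: [[-0.315, 0.949, 0.0], [0.949, 0.315, 0.0], [0.0, 0.0, -1.0]]
contact_force: [-0.1, 0.4, -0.1]
gripper_width: 87.9
grip_force: 0.0
```

Call:
{"api": "send_rows", "payload": {"deltas": [[[0,0,0],0.121,88],[[0,0,0],0,88],[[0,0,0],0,88],[[0,0,0],0,88]]}}

```text
t: 2.52
eef_pos: [386.3, 294.8, 215.8]
tcp_rot: [[-0.207, 0.978, 0.0], [0.978, 0.207, 0.0], [-0.0, 0.0, -1.0]]
contact_force: [0.6, 0.2, -0.6]
gripper_width: 87.8
grip_force: 0.0
```

Run:
```python
from h import *
cv2.imwrite("pics/w1.png",read_camera("wrist"))
for r in landmark_of("coupling_38","wrist")+boxes_of("coupling_38","wrist"): print(r)
print([proj("wrist",(404,272,z)) for z in(0,46)])
togo((406,272),150,.208)
```

```text
{'xy': [296.6, 210.0], 'confidence': 0.8}
{'xy': [289.1, 351.7], 'confidence': 0.63}
{'box': [279.6, 193.9, 36.5, 42.2], 'confidence': 0.83}
{'box': [273.3, 337.1, 36.7, 27.8], 'confidence': 0.74}
[array([293.81985132, 208.13912243]), array([295.20145334, 219.17783549])]
t 2.67 pos [386.3 294.8 215.8] yaw_y 0.207 togo tool [-26.3  14.6  65.8] twist -0.001
```

View pics/w1.png

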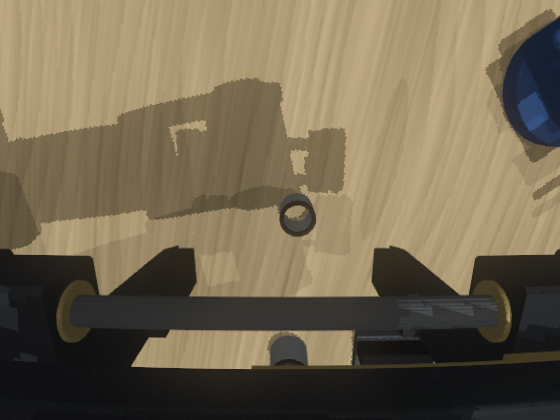

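Wrist view: the top ring of coupling_38 is centred at about (298,217), and coupling_49's body shows at (289,350).

Run:
```python
from h import *
p=onz("wrist",(298,217),46)[:2];print(p)
togo(p,12)
```

```text
[406.30303255 274.85278065]
t 2.67 pos [386.3 294.8 215.8] yaw_y 0.207 togo tool [-23.6  15.5 203.8] twist None
```

Call:
{"api": "send_rows", "payload": {"deltas": [[[-12,8,25],0,88],[[-11.6,7.5,25],0,88],[[0,0,35],0,88],[[0,0,35],0,88],[[0,0,30],0,88],[[0,0,30],0,88],[[0,0,14],0,88],[[0,0,9.8],0,88]]}}

```text
t: 3.33
eef_pos: [405.6, 274.5, 10.0]
tcp_rot: [[-0.205, 0.979, -0.003], [0.979, 0.205, -0.001], [-0.0, -0.003, -1.0]]
contact_force: [-0.7, -0.5, 0.5]
gripper_width: 87.9
grip_force: 0.0
```

Call:
{"api": "send_rows", "payload": {"deltas": [[[0,0,0],0,20],[[0,0,0],0,20],[[0,0,0],0,20],[[0,0,0],0,20],[[0,0,0],0,20],[[0,0,0],0,20],[[0,0,0],0,20],[[0,0,0],0,20]]}}

```text
t: 4.0
eef_pos: [406.3, 274.9, 12.2]
tcp_rot: [[-0.204, 0.979, 0.0], [0.979, 0.204, 0.0], [0.0, 0.0, -1.0]]
contact_force: [-0.1, -0.2, 3.6]
gripper_width: 37.3
grip_force: 30.1
```

Call:
{"api": "send_rows", "payload": {"deltas": [[[0,0,-10],0,20],[[0,0,-25],0,20],[[0,0,-35],0,20],[[0,0,-35],0,20],[[0,0,-35],0,20],[[-15,5,0],0,20],[[-35,10,0],0,20],[[-35,10,0],0,20]]}}

```text
t: 4.67
eef_pos: [448.1, 196.3, 152.7]
tcp_rot: [[-0.206, 0.978, 0.001], [0.978, 0.206, 0.0], [-0.0, 0.001, -1.0]]
contact_force: [0.9, -0.4, -1.0]
gripper_width: 37.3
grip_force: 30.0
```

Call:
{"api": "send_rows", "payload": {"deltas": [[[-35,10,0],0,20],[[-35,10,0],0,20],[[-35,10,0],0,20],[[-35,10,0],0,20],[[-35,10,0],0,20],[[-35,10,0],0,20],[[-35,10,0],0,20],[[-35,10,0],0,20]]}}

```text
t: 5.33
eef_pos: [583.8, -62.9, 151.9]
tcp_rot: [[-0.203, 0.979, -0.0], [0.979, 0.203, 0.0], [0.0, -0.0, -1.0]]
contact_force: [0.1, 0.7, -0.4]
gripper_width: 37.2
grip_force: 30.0
```

Call:
{"api": "send_rows", "payload": {"deltas": [[[-25,10,0],0,20],[[-10,0,0],0,20],[[0,0,0],0,20],[[0,0,0],0,20],[[0,0,0],0,20]]}}

```text
t: 5.75
eef_pos: [599.6, -91.9, 152.0]
tcp_rot: [[-0.205, 0.979, -0.001], [0.979, 0.205, 0.001], [0.001, -0.001, -1.0]]
contact_force: [-0.3, 0.8, -0.4]
gripper_width: 37.3
grip_force: 30.0
```

Run:
```python
from h import *
i=read_camera("wrist");cv2.imwrite("pics/w2.png",i);print(marks("wrist",i))
for m in landmark_of("mark_a","wrist"): print(m,onz("wrist",m["xy"],15))
print([proj("wrist",(x,y,16)) for x,y in((608,-103.5),(628.6,-193),(594.5,-21))])
togo((608,-103.5),29,.208)
```

```text
[[ 619.27453613 -165.95257568   14.71354485]
 [ 845.07141113 -107.14367676   43.37508392]
 [ 610.01141357 -103.66479492    9.50267124]
 [ 609.9453125  -104.01616669   33.65449905]
 [ 596.27868652  -21.89941216    9.70773983]
 [ 596.21374512  -21.85704041   33.65087509]]
{'xy': [290.4, 218.1], 'confidence': 0.95} [ 609.80246878 -105.54251863   15.        ]
{'xy': [297.2, 122.9], 'confidence': 0.92} [597.68775945 -21.67447343  15.        ]
{'xy': [291.7, 5.1], 'confidence': 0.78} [573.68601299  67.59074304  15.        ]
[array([288.96420606, 215.90684197]), array([290.31784017, 305.00865823]), array([293.75767152, 121.29159932])]
t 5.85 pos [599.8 -91.9 152.3] yaw_y 0.207 togo tool [-13.1   5.6 123.3] twist -0.001
```

View pics/w2.png

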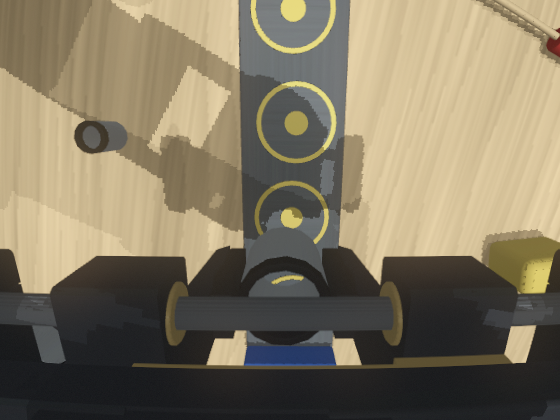

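Wrist view: mark 2 has its dot at (291,218) and mark 3 at (297,123), and the held coupling is upright at (285,285). Placing it.

Call:
{"api": "send_rows", "payload": {"deltas": [[[-7,4,10],0,20],[[-6.5,3,30],0,20],[[0,0,30],0,20],[[0,0,25],0,20],[[0,0,15],0,20],[[0,0,8],0,20],[[0,0,5],0,20],[[0,0,0],0,20]]}}

```text
t: 6.52
eef_pos: [609.9, -105.0, 28.4]
tcp_rot: [[-0.204, 0.979, -0.001], [0.979, 0.204, 0.0], [0.0, -0.0, -1.0]]
contact_force: [-0.1, -0.4, 0.2]
gripper_width: 37.2
grip_force: 30.0
```

Call:
{"api": "send_rows", "payload": {"deltas": [[[0,0,0],0,20],[[0,0,0],0,20],[[0,0,0],0,45],[[0,0,0],0,60],[[0,0,0],0,70],[[0,0,0],0,70],[[0,0,-6],0,70],[[0,0,-20],0,88]]}}

```text
t: 7.18
eef_pos: [608.6, -104.8, 53.2]
tcp_rot: [[-0.203, 0.979, -0.005], [0.979, 0.203, 0.002], [0.003, -0.004, -1.0]]
contact_force: [-0.6, 0.0, -0.4]
gripper_width: 74.5
grip_force: 0.0
```

Call:
{"api": "send_rows", "payload": {"deltas": [[[0,0,-35],0,88],[[0,0,-35],0,88],[[0,0,-27],0,88],[[0,0,0],0,88],[[0,0,0],0,88]]}}

```text
t: 7.6
eef_pos: [610.3, -105.3, 153.7]
tcp_rot: [[-0.204, 0.979, 0.003], [0.979, 0.204, -0.001], [-0.002, 0.003, -1.0]]
contact_force: [-0.1, 0.4, -1.3]
gripper_width: 87.9
grip_force: 0.0
```

Run:
```python
from h import *
i=read_camera("wrist");cv2.imwrite("pics/w3.png",i);print(marks("wrist",i))
for l in("coupling_38","coupling_49"):
  for m in landmark_of(l,"wrist")[:3]: print(l,m)
togo((442,80),180)
togo((430,-68),180)
```

```text
[[ 906.45202637 -220.76914978   24.30769157]
 [ 940.54711914 -213.8404541     9.61800861]
 [ 865.37445068 -192.24087524    8.31569672]
 [ 414.31561279 -289.81103516   12.59115314]
 [ 412.5022583  -265.63446045    4.27220583]
 [ 628.78741455 -192.07829285    9.65708733]
 [ 628.72088623 -191.22584534   33.34779739]
 [ 844.84790039  -93.92925262   43.04131317]
 [ 609.07537842 -105.62380981    9.11367798]
 [ 635.16931152 -102.82692719   19.94458389]
 [ 606.89068604 -102.84255981   33.22492218]
 [ 595.19976807  -21.54138374    9.71037006]
 [ 595.13110352  -21.76983452   33.37470245]
 [ 576.23010254   54.71357727   31.37911987]]
coupling_38 {'xy': [102.9, 115.9], 'confidence': 0.93}
coupling_38 {'xy': [282.0, 207.1], 'confidence': 0.77}
coupling_49 {'xy': [102.9, 115.9], 'confidence': 0.93}
coupling_49 {'xy': [282.0, 207.1], 'confidence': 0.77}
t 7.75 pos [ 609.3 -105.   150.6] yaw_y 0.205 togo tool [ 215.2 -126.2  -28.8] twist None
t 7.75 pos [ 609.3 -105.   150.6] yaw_y 0.205 togo tool [  72.7 -168.1  -28.9] twist None
```

View pics/w3.png

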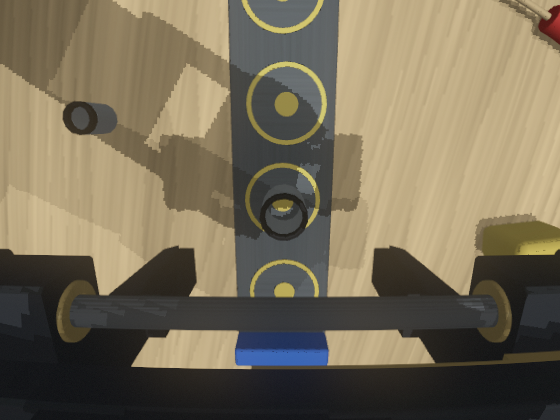

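Coupling_38 stands with its ring at (284,215) and mark 2's ring at (283,200). The small coupling at (82,118) needs locating.

Run:
```python
from h import *
print(onz("wrist",(284,216),61.5),onz("wrist",(82,118),40),onz("wrist",(82,118),52))
p=onz("wrist",(82,118),40)[:2]
togo(p,180)
```

```text
[ 610.10961764 -104.67139508   61.5       ] [437.90507571 -64.37937451  40.        ] [445.34661603 -63.26626592  52.        ]
t 7.75 pos [ 609.3 -105.   150.6] yaw_y 0.205 togo tool [  74.7 -159.6  -28.9] twist None
```

Call:
{"api": "send_rows", "payload": {"deltas": [[[8,-16,-5],0,88],[[15,-32,-5],0,88],[[15,-32,0],0,88],[[15,-32,0],0,88],[[14,-30,0],0,88],[[8,-18,0],0,88],[[0,0,0],0,88],[[0,0,0],0,88]]}}

```text
t: 8.42
eef_pos: [437.6, -64.2, 161.6]
tcp_rot: [[-0.203, 0.979, -0.001], [0.979, 0.203, 0.0], [0.001, -0.001, -1.0]]
contact_force: [0.4, -0.4, 0.9]
gripper_width: 88.1
grip_force: 0.0
```

```bash
cat >> h.py <<'E'
def ring(h,D,p):
    """refine coupling top centre from wrist image by dark-ring search around p"""
    c=get_calibration("wrist");i=read_camera("wrist");g=cv2.GaussianBlur(i.max(2),(3,3),0).astype(float)
    a=np.linspace(0,2*np.pi,48,endpoint=False);best=None
    for dx in np.arange(-12,12.1,1):
        for dy in np.arange(-12,12.1,1):
            q=lambda r:np.array([g[min(max(int(round(v)),0),419),min(max(int(round(u)),0),559)] for u,v in (proj("wrist",(p[0]+dx+r*np.cos(t),p[1]+dy+r*np.sin(t),h),c) for t in a)])
            s=np.median(q(D/2+2.5))*1-np.mean(q(D/2-2))
            if best is None or s>best[0]: best=(s,p[0]+dx,p[1]+dy)
    return i,best
E
python3 - <<'E'
from h import *
i,b=ring(40,27,(438,-64));print(b,proj("wrist",(b[1],b[2],40)))
cv2.imwrite("pics/w4.png",i)
togo(b[1:],12)
E
```

```text
(np.float64(85.25), np.float64(434.0), np.float64(-66.0)) [277.36478589 206.44636268]
t 8.47 pos [438.4 -64.5 161.6] yaw_y 0.205 togo tool [ -0.6  -4.6 149.6] twist None
```

View pics/w4.png

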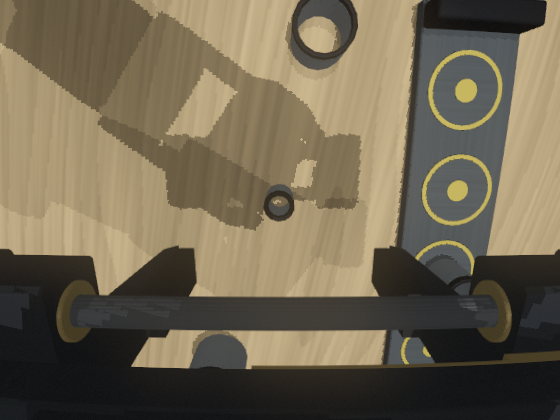

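Wrist view: the coupling_27 ring at (279,206) matches the fit; coupling_49's ring is at (324,22).

Call:
{"api": "send_rows", "payload": {"deltas": [[[-0.6,-4,25],0,88],[[0,0,35],0,88],[[0,0,35],0,88],[[0,0,30],0,88],[[0,0,15],0,60],[[0,0,9.6],0,45],[[0,0,0],0,35],[[0,0,0],0,15]]}}

```text
t: 9.13
eef_pos: [434.8, -65.9, 11.7]
tcp_rot: [[-0.204, 0.979, -0.001], [0.979, 0.204, 0.0], [0.001, -0.001, -1.0]]
contact_force: [0.5, 0.0, -0.2]
gripper_width: 63.9
grip_force: 0.0
```

Call:
{"api": "send_rows", "payload": {"deltas": [[[0,0,0],0,15],[[0,0,0],0,15],[[0,0,0],0,15],[[0,0,0],0,15],[[0,0,0],0,15],[[0,0,0],0,15]]}}

```text
t: 9.63
eef_pos: [434.3, -65.8, 12.7]
tcp_rot: [[-0.204, 0.979, 0.001], [0.979, 0.204, -0.0], [-0.0, 0.001, -1.0]]
contact_force: [-1.0, -0.1, 3.1]
gripper_width: 26.3
grip_force: 30.0
```

Run:
```python
from h import *
togo((628.8,-192),29)
```

```text
t 9.63 pos [434.3 -65.8  12.7] yaw_y 0.205 togo tool [-163.2  164.7  -16.2] twist None
```

Call:
{"api": "send_rows", "payload": {"deltas": [[[0,0,-10],0,15],[[0,0,-30],0,15],[[0,0,-35],0,15],[[0,0,-30],0,15],[[-10,10,-10],0,15],[[-27,27,0],0,15],[[-27,27,0],0,15],[[-27,27,0],0,15]]}}

```text
t: 10.3
eef_pos: [543.0, -137.0, 128.0]
tcp_rot: [[-0.204, 0.979, 0.001], [0.979, 0.204, -0.0], [-0.001, 0.001, -1.0]]
contact_force: [0.2, -0.5, 0.3]
gripper_width: 26.7
grip_force: 30.0
```

Call:
{"api": "send_rows", "payload": {"deltas": [[[-27,27,0],0,15],[[-27,27,0],0,15],[[-18,20,0],0,15],[[0,0,0],0,15],[[0,0,0],0,15],[[0,0,30],0,15],[[0,0,20],0,15],[[0,0,0],0,15]]}}

```text
t: 10.97
eef_pos: [626.2, -190.0, 73.6]
tcp_rot: [[-0.204, 0.979, -0.007], [0.979, 0.204, 0.004], [0.005, -0.006, -1.0]]
contact_force: [-0.3, -0.2, -1.0]
gripper_width: 26.1
grip_force: 30.0
```

Run:
```python
from h import *
togo((628.8,-192),29)
```

```text
t 10.97 pos [ 626.2 -190.    73.6] yaw_y 0.205 togo tool [-2.7  2.5 44.6] twist None
```

Call:
{"api": "send_rows", "payload": {"deltas": [[[0,0,20],0,15],[[0,0,15],0,15],[[0,0,8],0,15],[[0,0,3],0,15],[[0,0,0],0,15],[[0,0,0],0,15],[[0,0,0],0,15]]}}

```text
t: 11.55
eef_pos: [629.3, -191.9, 32.6]
tcp_rot: [[-0.204, 0.979, 0.002], [0.979, 0.204, -0.001], [-0.001, 0.001, -1.0]]
contact_force: [-0.3, -0.4, 0.0]
gripper_width: 26.5
grip_force: 30.0
```

Call:
{"api": "send_rows", "payload": {"deltas": [[[0,0,2],0,15],[[0,0,1.5],0,15],[[0,0,0],0,15],[[0,0,0],0,35],[[0,0,0],0,50],[[0,0,0],0,65],[[0,0,0],0,75],[[0,0,-6],0,75]]}}

```text
t: 12.22
eef_pos: [628.4, -191.5, 33.0]
tcp_rot: [[-0.204, 0.979, -0.002], [0.979, 0.204, 0.001], [0.001, -0.002, -1.0]]
contact_force: [0.3, 0.4, -0.1]
gripper_width: 57.8
grip_force: 0.0
```

Call:
{"api": "send_rows", "payload": {"deltas": [[[0,0,-20],0,88],[[0,0,-35],0,88],[[0,0,-35],0,88],[[0,0,-27],0,88],[[0,0,0],0,88],[[0,0,0],0,88],[[0,0,0],0,88]]}}

```text
t: 12.8
eef_pos: [628.5, -191.5, 150.2]
tcp_rot: [[-0.204, 0.979, -0.001], [0.979, 0.204, 0.001], [0.001, -0.001, -1.0]]
contact_force: [0.1, -0.3, -0.5]
gripper_width: 87.9
grip_force: 0.0
```

Run:
```python
from h import *
i,b=ring(56.5,27,(628.8,-192));print(b,proj("wrist",(b[1],b[2],56.5)))
cv2.imwrite("pics/w5.png",i)
togo((400,-257),180)
c=onz("wrist",(324,22),52,None)
```

```text
(np.float64(46.291666666666664), np.float64(629.8), np.float64(-191.0)) [284.83463435 214.67107332]
t 12.85 pos [ 628.3 -191.4  149.5] yaw_y 0.205 togo tool [ -17.7 -237.   -30. ] twist None
```

View pics/w5.png

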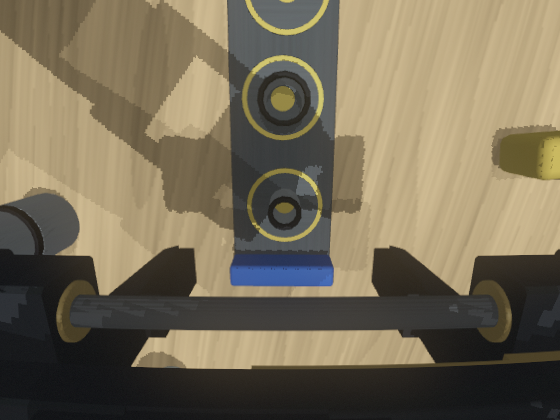

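Couplings 27 (284,212) and 38 (284,98) sit inside their rings. Now the 60.

Call:
{"api": "send_rows", "payload": {"deltas": [[[-2,-16,-10],0,88],[[-2,-33,-20],0,88],[[-2,-35,0],0,88],[[-3,-35,0],0,88],[[-3,-35,0],0,88],[[-3,-35,0],0,88],[[-2,-30,0],0,88],[[0,-15,0],0,88]]}}

```text
t: 13.52
eef_pos: [400.3, -256.0, 179.8]
tcp_rot: [[-0.202, 0.979, -0.003], [0.979, 0.202, 0.002], [0.003, -0.002, -1.0]]
contact_force: [-0.1, 0.4, 1.1]
gripper_width: 87.8
grip_force: 0.0
```

Call:
{"api": "send_rows", "payload": {"deltas": [[[0,0,0],0,88],[[0,0,0],0,88],[[0,0,0],0,88]]}}

```text
t: 13.77
eef_pos: [403.9, -255.8, 180.4]
tcp_rot: [[-0.204, 0.979, -0.0], [0.979, 0.204, 0.001], [0.001, -0.0, -1.0]]
contact_force: [-0.9, -0.7, 0.8]
gripper_width: 88.4
grip_force: 0.0
```

Run:
```python
from h import *
i,b=ring(58,60,(403,-256));print(b,proj("wrist",(b[1],b[2],58)))
cv2.imwrite("pics/w6.png",i)
togo(b[1:],16)
```

```text
(np.float64(104.0625), np.float64(406.0), np.float64(-260.0)) [283.89989399 210.77267378]
t 13.82 pos [ 404.1 -255.8  180.4] yaw_y 0.206 togo tool [ -4.6   1.  164.4] twist None
```

View pics/w6.png

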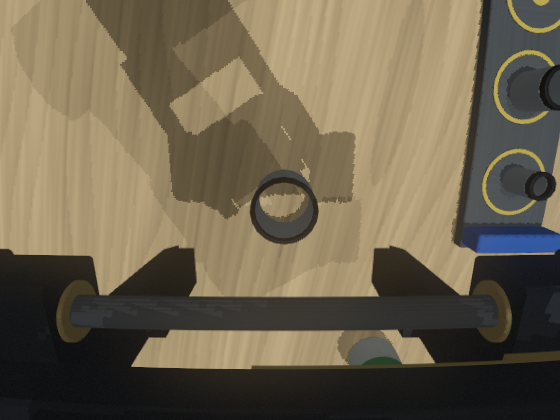

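The coupling_60 ring is at (284,211), matching the fit; the can is well clear at (372,350).

Call:
{"api": "send_rows", "payload": {"deltas": [[[-4.6,1,20],0,88],[[0,0,35],0,88],[[0,0,35],0,88],[[0,0,30],0,88],[[0,0,25],0,88],[[0,0,12],0,88],[[0,0,7.4],0,88],[[0,0,0],0,88]]}}

```text
t: 14.48
eef_pos: [405.5, -259.6, 15.0]
tcp_rot: [[-0.205, 0.979, -0.002], [0.979, 0.205, 0.002], [0.002, -0.001, -1.0]]
contact_force: [-0.4, 1.0, 0.3]
gripper_width: 87.8
grip_force: 0.0
```

Call:
{"api": "send_rows", "payload": {"deltas": [[[0,0,0],0,65],[[0,0,0],0,50],[[0,0,0],0,50],[[0,0,0],0,50],[[0,0,0],0,50],[[0,0,0],0,50]]}}

```text
t: 14.98
eef_pos: [405.4, -260.5, 17.1]
tcp_rot: [[-0.204, 0.979, 0.001], [0.979, 0.204, -0.001], [-0.001, 0.001, -1.0]]
contact_force: [-0.4, 1.0, 6.1]
gripper_width: 57.8
grip_force: 30.0
```

Run:
```python
from h import *
togo((574,66),33)
```

```text
t 14.98 pos [ 405.4 -260.5   17.1] yaw_y 0.205 togo tool [285.3 231.5 -16.1] twist None
```

Call:
{"api": "send_rows", "payload": {"deltas": [[[0,0,-10],0,50],[[0,0,-25],0,50],[[0,0,-35],0,50],[[0,0,-35],0,50],[[10,8,-20],0,50],[[29,23.5,0],0,50],[[29,23.5,0],0,50],[[29,23.5,0],0,50]]}}

```text
t: 15.65
eef_pos: [462.6, -148.2, 141.9]
tcp_rot: [[-0.202, 0.979, 0.001], [0.979, 0.202, -0.0], [-0.001, 0.001, -1.0]]
contact_force: [-0.3, 0.2, -1.5]
gripper_width: 57.9
grip_force: 30.0
```

Call:
{"api": "send_rows", "payload": {"deltas": [[[29,23.5,0],0,50],[[29,23.5,0],0,50],[[29,23.5,0],0,50],[[29,23.5,0],0,50],[[29,23.5,0],0,50],[[29,23.5,0],0,50],[[14,12,0],0,50],[[0,0,0],0,50]]}}

```text
t: 16.32
eef_pos: [574.7, 69.1, 141.1]
tcp_rot: [[-0.207, 0.978, 0.0], [0.978, 0.207, 0.001], [0.001, 0.0, -1.0]]
contact_force: [-1.5, 0.0, -0.7]
gripper_width: 58.3
grip_force: 30.0
```

Call:
{"api": "send_rows", "payload": {"deltas": [[[0,0,0],0,50],[[0,0,0],0,50],[[0,0,0],0,50]]}}

```text
t: 16.57
eef_pos: [573.4, 64.7, 141.5]
tcp_rot: [[-0.202, 0.979, -0.001], [0.979, 0.202, -0.0], [-0.0, -0.001, -1.0]]
contact_force: [-0.8, -0.4, -1.8]
gripper_width: 58.2
grip_force: 30.0
```

Run:
```python
from h import *
i=read_camera("wrist");cv2.imwrite("pics/w7.png",i);print(marks("wrist",i))
print(proj("wrist",(574,66,15)))
togo((574,66),33)
```

```text
[[595.58874512 -18.41555786   8.49212933]
 [592.34973145  -7.94936466  29.99892426]
 [573.5491333   69.51168823   8.66182041]
 [596.90893555  80.41931152  19.40759468]
 [562.76550293  75.12192535  29.65315628]]
[283.6888992  203.15062278]
t 16.62 pos [573.5  64.7 141.6] yaw_y 0.203 togo tool [  1.2   0.8 108.6] twist None
```

View pics/w7.png

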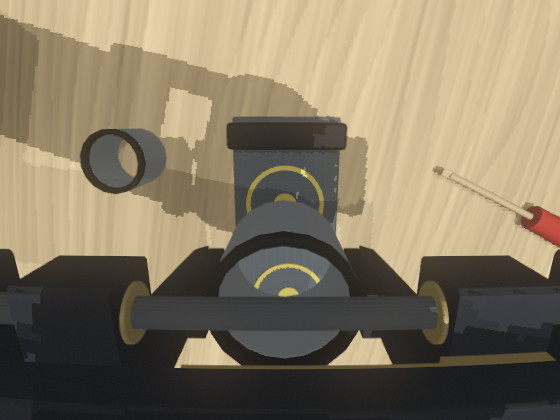

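Mark 4's ring shows at (285,200) behind the held coupling, agreeing with (574,66); coupling_49's ring is at (112,160).

Call:
{"api": "send_rows", "payload": {"deltas": [[[1.5,0.5,10],0,50],[[0,0,28],0,50],[[0,0,30],0,50],[[0,0,22],0,50],[[0,0,12],0,50],[[0,0,5],0,50],[[0,0,0],0,50],[[0,0,0],0,50]]}}

```text
t: 17.28
eef_pos: [574.2, 67.1, 34.7]
tcp_rot: [[-0.203, 0.979, 0.001], [0.979, 0.203, 0.0], [-0.0, 0.001, -1.0]]
contact_force: [-0.3, 0.2, -1.1]
gripper_width: 58.0
grip_force: 29.9
```

Call:
{"api": "send_rows", "payload": {"deltas": [[[0,0,1.5],0,50],[[0,0,0],0,50],[[0,0,0],0,70],[[0,0,0],0,80],[[0,0,0],0,88],[[0,0,0],0,88],[[0,0,-6],0,88],[[0,0,-20],0,88]]}}

```text
t: 17.95
eef_pos: [572.7, 67.5, 57.4]
tcp_rot: [[-0.204, 0.979, -0.005], [0.979, 0.204, 0.0], [0.001, -0.005, -1.0]]
contact_force: [-0.5, 0.4, -0.3]
gripper_width: 88.0
grip_force: 0.0
```

Call:
{"api": "send_rows", "payload": {"deltas": [[[0,0,-35],0,88],[[0,0,-35],0,88],[[0,0,-33],0,88],[[0,0,0],0,88],[[0,0,0],0,88],[[0,0,0],0,88]]}}

```text
t: 18.45
eef_pos: [573.6, 67.5, 161.5]
tcp_rot: [[-0.204, 0.979, -0.001], [0.979, 0.204, 0.0], [0.0, -0.001, -1.0]]
contact_force: [-0.4, -0.5, -0.3]
gripper_width: 87.9
grip_force: 0.0
```

Run:
```python
from h import *
i,b=ring(74.5,60,(574,66));print(b,proj("wrist",(b[1],b[2],74.5)))
print(marks("wrist",i))
cv2.imwrite("pics/w8.png",i)
i,b=ring(52,49,(440,82));print(b,proj("wrist",(b[1],b[2],52)))
togo(b[1:],180)
```

```text
(np.float64(49.1875), np.float64(575.0), np.float64(68.0)) [285.08949936 216.83292414]
[[ 865.85089111  -57.8585434    13.74387455]
 [ 907.35418701  -47.12096786   15.35270405]
 [ 834.13330078  -33.86580658    6.36191654]
 [ 609.35980225 -102.37458801   33.73765945]
 [ 390.69830322 -120.96829224    6.81567049]
 [ 367.37677002 -125.27136993    8.09842587]
 [ 595.27832031  -21.0622406     9.94366264]
 [ 595.55029297  -20.39134979   33.6721611 ]
 [ 574.33178711   65.71438599    9.82335472]
 [ 601.6529541    82.52706909    8.34125042]
 [ 563.30627441   77.7191925    29.01982117]]
(np.float64(87.70833333333334), np.float64(440.0), np.float64(80.0)) [123.71575766 162.08681025]
t 18.55 pos [573.4  67.5 160.6] yaw_y 0.205 togo tool [  39.4 -128.1  -19. ] twist None
```

View pics/w8.png

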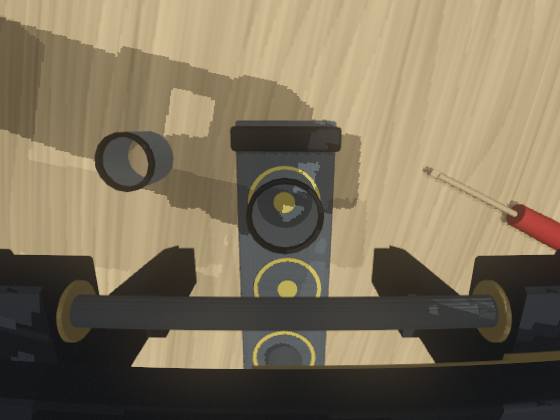

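Coupling_60 is on mark 4 (ring at (285,216), about 2 mm off). Coupling_49 is at (127,161), mark 3 at (287,289).

Call:
{"api": "send_rows", "payload": {"deltas": [[[4,-14,-10],0,88],[[9,-28,-5],0,88],[[9,-30,0],0,88],[[9,-30,0],0,88],[[7,-18,0],0,88],[[1,-8,0],0,88],[[0,0,0],0,88],[[0,0,0],0,88]]}}

```text
t: 19.22
eef_pos: [441.6, 79.3, 176.8]
tcp_rot: [[-0.203, 0.979, 0.0], [0.979, 0.203, -0.0], [-0.0, 0.0, -1.0]]
contact_force: [0.3, -0.4, -0.4]
gripper_width: 88.1
grip_force: 0.0
```

Run:
```python
from h import *
i,b=ring(52,49,(440,80));print(b,proj("wrist",(b[1],b[2],52)))
togo(b[1:],14)
```

```text
(np.float64(83.8125), np.float64(440.0), np.float64(81.0)) [280.89755874 202.59030465]
t 19.27 pos [442.   79.3 176.8] yaw_y 0.205 togo tool [  2.1  -1.6 162.8] twist None
```

Call:
{"api": "send_rows", "payload": {"deltas": [[[2,-1.5,20],0,88],[[0,0,35],0,88],[[0,0,35],0,88],[[0,0,30],0,88],[[0,0,23],0,88],[[0,0,12],0,88],[[0,0,7],0,88],[[0,0,0],0,88]]}}

```text
t: 19.93
eef_pos: [439.3, 81.0, 13.5]
tcp_rot: [[-0.203, 0.979, -0.002], [0.979, 0.203, 0.0], [0.001, -0.002, -1.0]]
contact_force: [1.1, 0.2, -0.7]
gripper_width: 88.0
grip_force: 0.0
```

Call:
{"api": "send_rows", "payload": {"deltas": [[[0,0,0],0,60],[[0,0,0],0,40],[[0,0,0],0,40],[[0,0,0],0,40],[[0,0,0],0,40],[[0,0,0],0,40],[[0,0,0],0,40]]}}

```text
t: 20.52
eef_pos: [439.0, 81.2, 15.3]
tcp_rot: [[-0.204, 0.979, 0.001], [0.979, 0.204, -0.0], [-0.0, 0.001, -1.0]]
contact_force: [-0.9, -0.2, 3.3]
gripper_width: 48.6
grip_force: 30.0
```

Run:
```python
from h import *
togo((595.5,-21.3),31)
```

```text
t 20.52 pos [439.   81.2  15.3] yaw_y 0.205 togo tool [-132.2  132.4  -15.6] twist None
```

Call:
{"api": "send_rows", "payload": {"deltas": [[[0,0,-10],0,40],[[0,0,-25],0,40],[[0,0,-35],0,40],[[0,0,-35],0,40],[[-8,8,-15],0,40],[[-25,25,0],0,40],[[-28,28,0],0,40],[[-28,28,0],0,40]]}}

```text
t: 21.18
eef_pos: [545.1, 11.5, 135.6]
tcp_rot: [[-0.204, 0.979, 0.001], [0.979, 0.204, -0.0], [-0.0, 0.001, -1.0]]
contact_force: [-0.3, 0.5, -0.4]
gripper_width: 48.8
grip_force: 30.0
```

Call:
{"api": "send_rows", "payload": {"deltas": [[[-28,28,0],0,40],[[-15,15,0],0,40],[[0,0,0],0,40],[[0,0,0],0,40],[[0,0,0],0,40],[[0,0,0],0,40]]}}

```text
t: 21.68
eef_pos: [594.0, -20.2, 135.1]
tcp_rot: [[-0.204, 0.979, -0.001], [0.979, 0.204, 0.0], [0.0, -0.001, -1.0]]
contact_force: [-0.1, 0.7, -0.7]
gripper_width: 48.4
grip_force: 30.0
```

Run:
```python
from h import *
i=read_camera("wrist");print(marks("wrist",i))
togo((595.5,-21.3),31)
```

```text
[[ 650.19659424 -168.94781494    8.71968555]
 [ 603.68713379 -179.3059082     8.269804  ]
 [ 869.61291504 -105.51169586   16.88431931]
 [ 607.13562012  -83.57608032   25.85228729]
 [ 596.35717773  -21.48776245    9.85612965]
 [ 596.35632324  -21.3560276    33.69467926]
 [ 578.5279541    47.61711121   27.94648743]
 [ 574.93280029   65.46852112    9.65021515]]
t 21.73 pos [594.1 -20.3 135.2] yaw_y 0.206 togo tool [ -1.3   1.2 104.2] twist None
```

Call:
{"api": "send_rows", "payload": {"deltas": [[[-1.4,1.6,10],0,40],[[0,0,28],0,40],[[0,0,28],0,40],[[0,0,20],0,40],[[0,0,11],0,40],[[0,0,5],0,40],[[0,0,0],0,40],[[0,0,0],0,40]]}}

```text
t: 22.4
eef_pos: [597.3, -22.2, 33.8]
tcp_rot: [[-0.204, 0.979, 0.001], [0.979, 0.204, -0.0], [-0.001, 0.001, -1.0]]
contact_force: [1.2, -0.3, -0.2]
gripper_width: 48.7
grip_force: 30.0
```

Call:
{"api": "send_rows", "payload": {"deltas": [[[0,0,2],0,40],[[0,0,0],0,40],[[0,0,0],0,60],[[0,0,0],0,75],[[0,0,0],0,88],[[0,0,0],0,88],[[0,0,-6],0,88],[[0,0,-20],0,88]]}}

```text
t: 23.07
eef_pos: [595.5, -21.9, 55.3]
tcp_rot: [[-0.203, 0.979, -0.005], [0.979, 0.203, 0.001], [0.002, -0.005, -1.0]]
contact_force: [-0.7, 0.1, 0.0]
gripper_width: 86.5
grip_force: 0.0
```

Call:
{"api": "send_rows", "payload": {"deltas": [[[0,0,-35],0,88],[[0,0,-35],0,88],[[0,0,-35],0,88],[[20,-20,-20],0,88],[[20,-30,0],0,88],[[20,-30,0],0,88],[[0,0,0],0,88],[[0,0,0],0,88]]}}

```text
t: 23.73
eef_pos: [505.4, 20.8, 183.0]
tcp_rot: [[-0.204, 0.979, 0.001], [0.979, 0.204, -0.0], [-0.0, 0.001, -1.0]]
contact_force: [0.4, 0.2, -0.2]
gripper_width: 88.0
grip_force: 0.0
```

Run:
```python
from h import *
i=read_camera("scene");c=cv2.resize(i[150:290,130:400],None,fx=2.9,fy=2.9,interpolation=cv2.INTER_CUBIC);cv2.imwrite("pics/s9.png",c)
j=read_camera("wrist");cv2.imwrite("pics/w9.png",j)
togo((595,-21),200)
```

```text
t 23.83 pos [507.3  19.9 182.6] yaw_y 0.205 togo tool [-57.9  77.6 -17.3] twist None
```

View pics/s9.png

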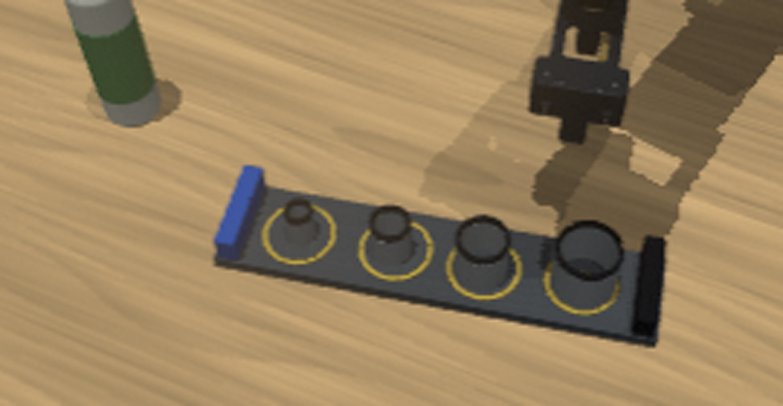

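View pics/w9.png

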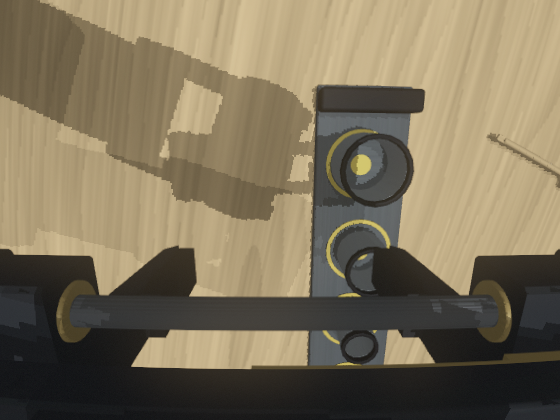

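The crop of the scene picture shows all four couplings upright inside their rings, in size order from the blue stop (bases at crop x of about 299, 393, 483 and 585). The can is undisturbed and the gripper is clear.

```bash
python3 -c "
from cell import *
print(close_job())"
```

```text
the job is handed in; nothing more can be done
None
```

The four couplings stand on the rail marks in size order, smallest next to the blue stop and upright, with the spray can left in place; I handed the job in at about 24 s of robot time, and it returned no verdict.

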